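# Release the ratchet press and take out the carton

### The arm

A 6-joint arm with a two-finger parallel gripper is mounted at the origin on a cart in front of the work surface, level with it; the furniture and walls round the work are solid. World frame = base frame: x ahead of the robot, y to its left, z up, the work surface at z = 0. Lengths are in m, angles in rad, forces in N, time in s.
With the tool pointing down it reaches from about 0.25 to 0.775 m from the base axis. Payload 4 kg.
Tool frame: the origin (TCP) lies between the finger pads; the fingertips stand 14 mm ahead of it and the grasp point (between the pads) lies 5 mm behind it; z points along the fingers, y is the direction in which the jaws open and shut (so a half turn about z gives the same grasp; the last joint's range is limited). The gripper opens to 94 mm and grips with 3 to 60 N. Pads are 16 mm wide; open, the fingers measure 119 mm over their backs; the gripper's body (75 mm by 177 mm) begins 78 mm behind the grasp point.
Start: joints at [-1.307, 0.087, 1.371, -0, 1.684, -0.103], TCP at [0.197, -0.513, 0.22] pointing down, gripper open.
Joint ranges: [-3.1, 3.1], [-0.76, 2.03], [0.27, 2.55], [-1.08, 4.22], [0.17, 2.65], [-2.57, 2.57]. Speed limits (rad/s): [2.79, 2.79, 3.14, 3.14, 3.14, 3.14].

### API

Orientations are given as [roll, pitch, yaw] about the fixed x, y, z axes, in that order (R = Rz(yaw) Ry(pitch) Rx(roll)).
In Python, from bench import robot, cams, spotter gives the robot as it stands.
- The arm moves only by the shell command python3 -m inch 'ROWS'. ROWS is JSON, a list of rows, each an object of numbers: "grip": the opening, from 0 (shut) to 1 (fully open); "dx", "dy", "dz": the shift along the tool's x, y, z in units of 25 mm (1.0 is 25 mm); "rx", "ry", "rz": the turn, a rotation vector about the tool's x, y, z in units of 5 degrees (1.0 is 5 degrees). A call has 1 to 12 rows; each row shifts and turns the pose as measured when the row begins, along the tool's axes as they then stand; what a row does not reach is not made up. A row lasts 1/8 s, in which the tool goes at most 62.5 mm and 10.7 degrees, less where a joint would pass 70% of its speed; a pose out of reach is approached as far as the arm can. A call is refused whole if a number of a shift passes 1 or a number of a turn 1, either way. A call with a gripper value outside its range is refused whole. The fingers move at their own pace and stop on an object; the grip force is fixed at half the most. Time passes only in rows, so rows that do not move let the fingers close. It gives the time, the measured TCP pose, the force and the opening at its end, in the units of the state.
- robot.get_obs(): the state, without advancing time (a new reading comes with each control period).
- cams.snapshot(name): name is "scene" or "side" or "wrist"; returns a dict with "frame" (420x560x3 uint8, red, green, blue), "intrinsics" (3x3 intrinsics, pixels), "k1" (the pictures are not rectified: a ray, as slopes to the right and down, at radius r is drawn at 1 + k1 r^2 times it, then the intrinsics apply), "eye" and "orientation" of the camera in the world. Camera axes: x right, y up, looking along -z (the intrinsics and any distortion apply to the point x, -y, -z); pixel columns grow to the right and rows downward; lengths in m; the calibration is good to about 2 mm. A picture is of the moment at which its call begins. There is no depth.
- robot.close_job(): hands the job in, once; it reports no verdict.
Trained networks look in a picture, given as the dict that the camera call returned (one of the last four; its "shot" number tells which), for a name from the list of things; names that differ only in an ending like _2 or _b are one class to them, and where a whole thing is asked for, a point or a joint stands for the part that bears it (a point fixed in the world has none). Each returns a list of dicts, best first, with "score" (0 to 1); they miss things now and then, are a little off and sometimes report something else, mostly with a low value. They report only what shows in the picture. A call takes as long as a camera call.
- spotter.regions_of(picture, query): "pixels" (420x560 bool, what is visible of it) and "extent" ([left, top, right, bottom] in pixels, round what is visible of it).
- spotter.place_of(picture, query): "pixel" ([column, row] in pixels: a listed point, or the origin of a listed thing).
The state is a dict: "time": time; "joint_positions": joint angles; "qvel": joint speeds; "joint_torque": joint torques, N m; "tool_pos": TCP position; "ee_rot": TCP orientation; "wrist_force": force on the tool from outside, world axes, zero at the start; "wrist_torque": the same for the moment, N m; "width": finger opening in m.
Only numpy, scipy, OpenCV 4.12 (cv2) and the standard library are available. Lean on these libraries where they do the work, as an engineer would, in place of code of your own. Each camera call takes 0.05 s, during which the arm holds its last target.

### The job

The carton in the ratchet press is finished. Throw the press's pawl lever right over so that the pawl lifts off the rack, draw the jaw fully back to its stop, then take the carton out and set it down flat inside the shallow tray without dropping it. Leave the lever thrown over and the jaw back, and do not disturb the other things on the table.

Things in the scene. Friction and masses are not known exactly. Their poses are not given: they have to be found in the camera images.
- press: bench ratchet press, fixed to the table: aluminium bed 325 x 110 mm, bed top 12 mm above the table. Origin on the table surface; +x is the direction in which the jaw opens, z up; bed from x = -152 to +172 mm. The carton lies flat on the bed between a fixed fence and the jaw, centred at x = -76 mm. The pawl pivots between two cheeks at x = 125 mm, z = 58 mm (cheeks' top z = 68 mm).
- fence (a point): middle of the top inner edge of the fixed upright fence, 100 mm wide, 16 mm thick, 52 mm above the table; the carton's end stands against it
- jaw_lip (a point): middle of the jaw lip's front edge, 64 mm above the table. The jaw block behind it is 94 mm wide, 30 mm thick; the lip (5 mm thick) reaches 8 mm over the carton's end, 4 mm above its top. A toothed rack bar runs from the jaw in the press's +x under the pawl. Moves with the jaw.
- jaw (a joint): slide of the jaw, m: about 0 to 0.002 at the start (carton held), 0.060 at its open stop, toward the press's +x. About 3 N of friction; it stays where it is left. While the pawl is down the rack lets it go only toward the fence.
- jaw_handle (a point): middle of the jaw's handle: a horizontal black bar 16 mm in diameter, 90 mm long along the press's y, centred 98 mm above the table on two posts (at y = +-34 mm) above the jaw block (26 mm free under the bar); moves with the jaw.
- pawl (a joint): hinge of the pawl lever about the press's y axis, rad: 0 = pawl down in the rack teeth, lever leaning toward the jaw (to -x); 0.95 = thrown over, lever leaning away from the jaw (to +x), pawl off the rack. Weighted lever: it passes upright at about 0.45 and then falls over by itself; it needs less than 2 N.
- pawl_bar (a point): middle of the cross bar at the end of the pawl lever: black, 18 mm in diameter, 64 mm long along the press's y, 70 mm from the pivot. At joint 0 it is at x = 94 mm, z = 121 mm in the press's frame, at 0.95 at x = 158 mm, z = 119 mm.
- carton: white and blue folding carton lying in the press, 50 (x) x 106 (y) x 43 (z) mm, 70 to 160 g; origin at the centre of its underside, its long y axis along the press's x axis. Grasp across the 50 mm width.
- tray: shallow grey open tray fixed to the table, outside 92 (x) x 138 (y) x 18 (z) mm, walls and floor 4 mm thick, inside 84 x 130 mm; origin at the centre of its underside. The carton fits only lengthwise.
- tape_roll: bystander: roll of white tape lying flat, 92 mm across, 36 mm high
- stapler: bystander: blue stapler, 36 x 133 x 45 mm
- tape_measure: bystander: pocket tape measure, 40 x 67 x 61 mm
- spare_carton: bystander: another carton of the same kind, lying on the table to the left of the press

How it is judged:
On the way, in this order (a step that is already met when the one before it is completed fails the run):
1. the pawl lever is thrown over while the jaw still stands at the carton (value of joint pawl above 0.8 rad and value of joint jaw below 0.012 m), for 0.2 s.
2. the jaw is drawn fully back, the carton still in the press (value of joint jaw above 0.054 m and z of carton in the frame of press below 0.03 m), for 0.2 s.
At the end, for the whole second after the job is handed in: The carton lies flat (within 0.08 rad) and still on the tray's floor, between its walls; the jaw is within 6 mm of its open stop (joint over 0.054) and the pawl lever is thrown over (joint over 0.8) (x of carton in the frame of tray between -0.022 and 0.022 m and y of carton in the frame of tray between -0.017 and 0.017 m and z of carton in the frame of tray below 0.009 m and angle between carton's own z axis and vertical below 0.08 rad and linear speed of carton below 0.02 m/s and value of joint jaw above 0.054 m and value of joint pawl above 0.8 rad); the robot touches nothing.
It fails at once if the carton is let go in the air, its underside more than 50 mm above the table (height (world z) of carton above 0.05 m and contact force between the fingers and carton below 0.02 N).
It fails at once if a bystander is moved more than 30 mm (distance of any of tape_roll, stapler, tape_measure, spare_carton from where it was at the start of the episode above 0.03 m).
It also fails if it takes over 64 s, if anything falls off the work surface, if the arm or the gripper's body presses on something with over 40 N, if the wrist force passes 120 N, or if a joint passes its speed limit or range.

## Working session

There is one attempt and no reset: what is moved stays moved. The work goes in short steps, Python scripts to look and compute and a shell command to move; the robot and the scene stay as the last step left them, time stands still between calls to the robot, and variables do not carry over. Pictures are saved under pics/ and viewed, and the job is handed in when it is done.

```bash
ls; mkdir -p pics
cat > h.py <<'E'
import numpy as np, cv2
from bench import robot, cams, spotter
def snap(n,f):
    p=cams.snapshot(n); cv2.imwrite('pics/'+f,p['frame'][:,:,::-1]); return p
def Rm(o):
    from scipy.spatial.transform import Rotation as R
    o=np.array(o,float)
    if o.shape==(3,3): return o
    if o.size==4: return R.from_quat(o).as_matrix()
    return R.from_euler('xyz',o).as_matrix()
def ray(p,px):
    K=np.array(p['intrinsics']); u=(px[0]-K[0,2])/K[0,0]; v=(px[1]-K[1,2])/K[1,1]
    k=p['k1']; x,y=u,v
    for _ in range(30):
        s=1+k*(x*x+y*y); x,y=u/s,v/s
    d=Rm(p['orientation'])@np.array([x,-y,-1.0]); return np.array(p['eye']),d
def atz(p,px,z):
    e,d=ray(p,px); return e+d*(z-e[2])/d[2]
def proj(p,P):
    c=Rm(p['orientation']).T@(np.array(P)-np.array(p['eye'])); x,y=c[0]/-c[2],-c[1]/-c[2]
    s=1+p['k1']*(x*x+y*y); K=np.array(p['intrinsics'])
    return np.array([K[0,0]*x*s+K[0,2],K[1,1]*y*s+K[1,2]])
def tri(obs):
    A=np.zeros((3,3));b=np.zeros(3)
    for p,px in obs:
        e,d=ray(p,px); d=d/np.linalg.norm(d); M=np.eye(3)-np.outer(d,d); A+=M;b+=M@e
    return np.linalg.solve(A,b)
E
python3 - <<'E'
from h import *
np.set_printoptions(precision=4,suppress=True)
P={n:snap(n,n+'0.png') for n in('scene','side')}
for n,p in P.items(): print(n,p['eye'],p['orientation'],p['k1'],p['intrinsics'])
for q in ['press','fence','jaw_lip','jaw_handle','pawl_bar','carton','tray','tape_roll','stapler','tape_measure','spare_carton']:
    z={'fence':.052,'jaw_lip':.064,'jaw_handle':.098,'pawl_bar':.121,'carton':.012}.get(q,0)
    for n,p in P.items():
        for r in spotter.place_of(p,q)[:3]: print(q,n,round(r['score'],2),np.array(r['pixel']),atz(p,r['pixel'],z))
print(robot.get_obs())
E
```

```text
pics
scene [0.2203 0.6894 0.9615] [ 0.7181  0.0176 -2.6685] -0.061569171160192865 [[425.4969   0.     282.765 ]
 [  0.     425.4969 205.4758]
 [  0.       0.       1.    ]]
side [ 0.3973 -0.8317  0.6979] [ 0.9751  0.0122 -0.2275] -0.02728413641244333 [[407.4985   0.     286.9109]
 [  0.     407.4985 218.1984]
 [  0.       0.       1.    ]]
press scene 0.57 [280.4 222. ] [0.5954 0.0089 0.    ]
press side 0.64 [294.6 252.4] [0.6042 0.007  0.    ]
press side 0.25 [261.4 191.6] [0.5737 0.3506 0.    ]
fence scene 0.61 [294.2 179.8] [ 0.6125 -0.1168  0.052 ]
fence side 0.65 [315.7 270.3] [ 0.6212 -0.133   0.052 ]
fence side 0.52 [298.8 239.6] [ 0.6123 -0.0065  0.052 ]
jaw_lip scene 0.63 [283.6 198. ] [ 0.6025 -0.0277  0.064 ]
jaw_lip side 0.78 [297.3 238.2] [ 0.606  -0.0151  0.064 ]
jaw_handle scene 0.67 [280.6 195.6] [ 0.5995 -0.0048  0.098 ]
jaw_handle side 0.87 [294.1 226.7] [ 0.5989 -0.0098  0.098 ]
pawl_bar scene 0.6 [268.8 219.9] [0.5779 0.1016 0.121 ]
pawl_bar side 0.6 [279.7 200. ] [0.5833 0.0892 0.121 ]
carton scene 0.84 [289.8 197.9] [ 0.6081 -0.0779  0.012 ]
carton side 0.84 [30
[... 331 characters left out ...]
de 0.8 [294.7 191. ] [0.6839 0.3268 0.    ]
tape_measure scene 0.73 [188.1 258.3] [0.7629 0.2339 0.    ]
tape_measure side 0.57 [325.3 202.1] [0.7627 0.2336 0.    ]
spare_carton side 0.82 [261.5 192.8] [0.5726 0.3427 0.    ]
{'time': 1.2, 'joint_positions': array([-1.3071,  0.0872,  1.3707, -0.    ,  1.6836, -0.1031]), 'qvel': array([ 0.0003, -0.0004, -0.0007,  0.    , -0.0019, -0.0015]), 'joint_torque': array([ -0.0031, -34.0051, -30.26  ,   0.0716,   0.0238,  -0.    ]), 'tool_pos': array([ 0.1972, -0.5134,  0.2195]), 'ee_rot': array([3.1415, 0.    , 0.3668]), 'wrist_force': array([-0.1275,  0.128 ,  0.0327]), 'wrist_torque': array([-0.0262, -0.0073,  0.0365]), 'width': 0.09413882700251573}
```

View pics/scene0.png

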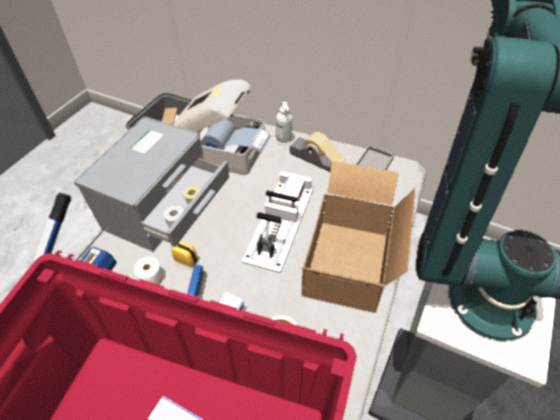

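View pics/side0.png

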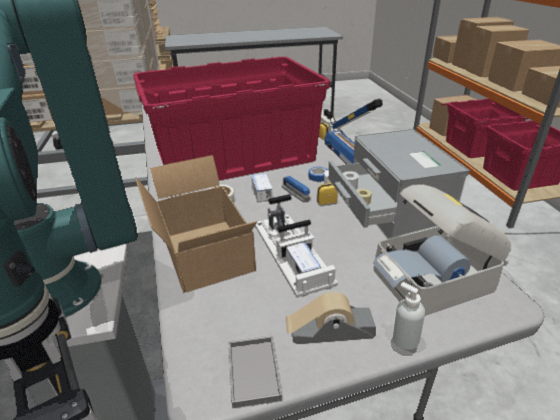

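The scene view shows the press at about (280,220), with the open cardboard box next to it at (350,245). The side view shows the tray at (255,370), clear of the box. Next I'll fit the press and tray poses to both views.

```bash
cat > fit.py <<'E'
from h import *
from scipy.optimize import least_squares
np.set_printoptions(precision=4,suppress=True)
M={'press':(0,0,0),'fence':(-.129,0,.052),'jaw_lip':(-.031,0,.064),'jaw_handle':(-.008,0,.098),'pawl_bar':(.094,0,.121),'carton':(-.076,0,.012)}
def W(x,m): c,s=np.cos(x[2]),np.sin(x[2]); return np.array([x[0]+c*m[0]-s*m[1],x[1]+s*m[0]+c*m[1],m[2]])
if __name__=='__main__':
    P={n:snap(n,n+'1.png') for n in('scene','side')}
    O=[]
    for q in M:
        for n,p in P.items():
            r=spotter.place_of(p,q)
            if r: O.append((q,n,np.array(r[0]['pixel'])))
    f=lambda x:np.concatenate([proj(P[n],W(x,M[q]))-px for q,n,px in O])
    s=least_squares(f,[.6,0,1.7],loss='soft_l1'); print('press',s.x)
    for (q,n,px),e in zip(O,s.fun.reshape(-1,2)): print(q,n,px,e)
    # overlays
    x=s.x
    import json; json.dump(list(x),open('press.json','w'))
    for n,p in P.items():
        im=cv2.resize(p['frame'][:,:,::-1],None,fx=4,fy=4,interpolation=cv2.INTER_CUBIC)
        for z in(.012,):
            c=[proj(p,W(x,m))*4+1.5 for m in[(-.152,-.055,z),(.172,-.055,z),(.172,.055,z),(-.152,.055,z)]]
            cv2.polylines(im,[np.int32(c)],True,(0,255,0),1)
        for a in[((-.129,-.05,.052),(-.129,.05,.052)),((-.008,-.045,.098),(-.008,.045,.098)),((.094,-.032,.121),(.094,.032,.121))]:
            cv2.line(im,*[tuple(int(v) for v in proj(p,W(x,m))*4+1.5) for m in a],(0,0,255),1)
        c=np.int32(proj(p,W(x,(0,0,.03)))*4); x0=max(c[0]-400,0);y0=max(c[1]-300,0)
        cv2.imwrite(f'pics/press_{n}.png',im[y0:y0+600,x0:x0+800])
E
python3 fit.py
python3 - <<'E'
from h import *
np.set_printoptions(precision=4,suppress=True)
P={n:snap(n,n+'2.png') for n in('scene','side')}
for n,p in P.items():
    for r in spotter.regions_of(p,'tray')[:2]:
        print(n,r['score'],r['extent'],r['pixels'].sum())
        if n=='side' :
            m=r['pixels'].astype(np.uint8)
            c=max(cv2.findContours(m,0,2)[0],key=cv2.contourArea)[:,0]
            g=np.array([atz(p,q,.018)[:2] for q in c],np.float32)
            print(cv2.minAreaRect(g*1000))
p=P['side']; im=cv2.resize(p['frame'][:,:,::-1],None,fx=4,fy=4,interpolation=cv2.INTER_CUBIC)
cv2.imwrite('pics/tray_side.png',im[1080:1680,700:1500])
E
```

```text
press [ 0.5939 -0.0023  1.7671]
press scene [283.1 220.4] [-0.4775 -0.9066]
press side [291.6 251.6] [0.1073 3.4921]
fence scene [295.1 176.2] [-1.0926  0.3841]
fence side [316.2 271. ] [-1.8673 -1.6943]
jaw_lip scene [283.5 197.6] [ 1.6958 -0.4622]
jaw_lip side [295.4 238.3] [1.2816 4.2823]
jaw_handle scene [282.8 196.5] [-0.0192 -1.6918]
jaw_handle side [292.5 226.6] [0.3159 0.3655]
pawl_bar scene [294.1 177.6] [-22.3453  39.4497]
pawl_bar side [280.7 199.2] [-3.8632  1.0424]
carton scene [291.  195.4] [-1.5405  2.6663]
carton side [305.1 268. ] [-0.8291  0.667 ]
scene 0.87 [357.7, 145.1, 393.9, 169.1] 610
side 0.77 [228.2, 332.6, 280.7, 406.5] 3239
((435.6673583984375, -340.5220642089844), (153.00860595703125, 93.61000061035156), 85.53392791748047)
```

View pics/press_scene.png

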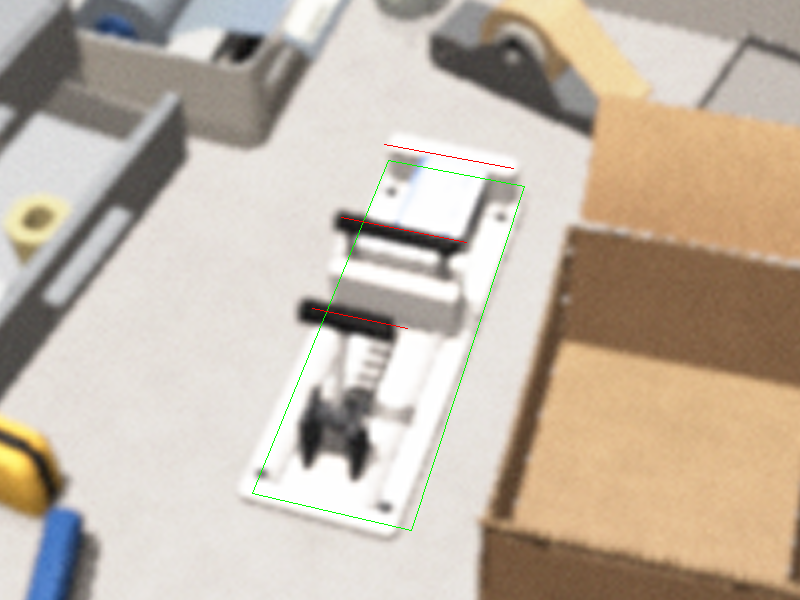

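View pics/press_side.png

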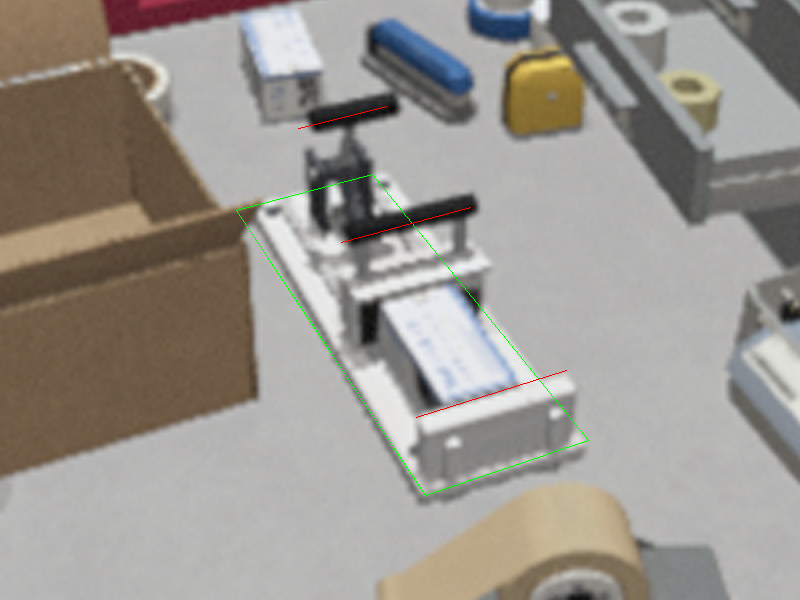

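View pics/tray_side.png

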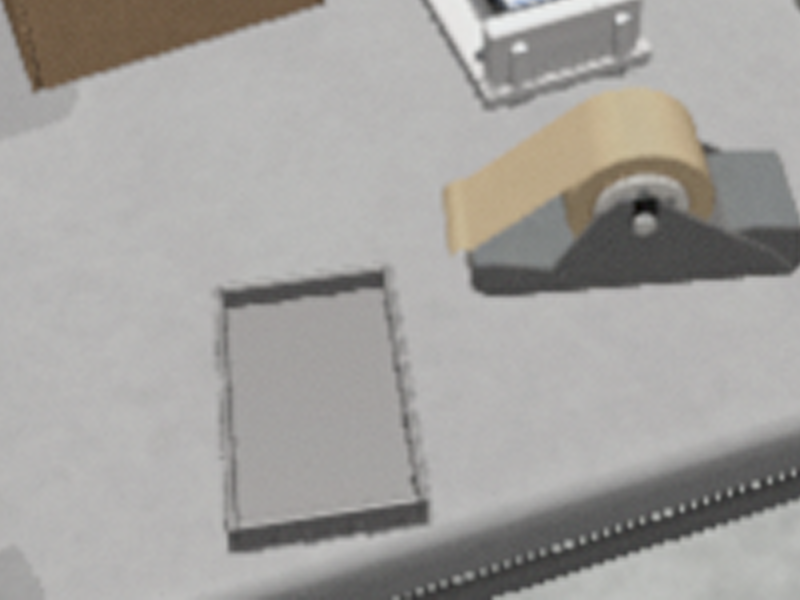

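```bash
cat > fit2.py <<'E'
from fit import *
P={n:snap(n,n+'3.png') for n in('scene','side')}
x0=[.5939,-.0023,1.7671]
def off(n):
    c=np.int32(proj(P[n],W(x0,(0,0,.03)))*4); return np.array([max(c[0]-400,0),max(c[1]-300,0)])
pk={'scene':[((.172,-.055,.012),(243,489)),((.172,.055,.012),(396,531)),((-.008,-.045,.098),(337,222)),((-.008,.045,.098),(466,246)),((.094,-.032,.121),(301,312)),((.094,.032,.121),(394,330))],
'side':[((-.152,.055,.012),(424,490)),((-.152,-.055,.012),(587,446)),((-.008,.045,.098),(344,231)),((-.008,-.045,.098),(478,206)),((.094,.032,.121),(309,114)),((.094,-.032,.121),(398,103)),((-.145,.05,.052),(419,433)),((-.145,-.05,.052),(575,391)),((-.023,0,0.098),(0,0))][:8]}
O=[(n,np.array(m),(np.array(c)+off(n)-1.5)/4) for n in pk for m,c in pk[n]]
def mm(m,h):
    m=m.copy()
    if abs(m[2]-.098)<1e-6: m[0]=h
    return m
f=lambda x:np.concatenate([proj(P[n],W(x,mm(m,x[3])))-px for n,m,px in O])
s=least_squares(f,x0+[-.008],loss='soft_l1'); print(s.x)
for (n,m,px),e in zip(O,s.fun.reshape(-1,2)): print(n,m,e*4)
x=s.x
import json; json.dump(list(x),open('press.json','w'))
for n,p in P.items():
    im=cv2.resize(p['frame'][:,:,::-1],None,fx=4,fy=4,interpolation=cv2.INTER_CUBIC)
    c=[proj(p,W(x,m))*4+1.5 for m in[(-.152,-.055,.012),(.172,-.055,.012),(.172,.055,.012),(-.152,.055,.012)]]
    cv2.polylines(im,[np.int32(c)],True,(0,255,0),1)
    c=[proj(p,W(x,m))*4+1.5 for m in[(-.129,-.025,.055),(-.023,-.025,.055),(-.023,.025,.055),(-.129,.025,.055)]]
    cv2.polylines(im,[np.int32(c)],True,(255,0,255),1)
    for a in[((-.129,-.05,.052),(-.129,.05,.052)),((x[3],-.045,.098),(x[3],.045,.098)),((.094,-.032,.121),(.094,.032,.121))]:
        cv2.line(im,*[tuple(int(v) for v in proj(p,W(x,m))*4+1.5) for m in a],(0,0,255),1)
    o=off(n); cv2.imwrite(f'pics/press2_{n}.png',im[o[1]:o[1]+600,o[0]:o[0]+800])
# tray, picks in side crop offset (700,1080)
p=P['side']
T=[((-.046,.069,.018),(219,290)),((.046,.069,.018),(387,268)),((.046,-.069,.018),(427,501)),((-.046,-.069,.018),(229,529)),((-.046,-.069,0),(231,550)),((.046,-.069,0),(428,522)),((-.042,.065,.004),(226,304)),((.042,.065,.004),(384,287))]
g=lambda x:np.concatenate([proj(p,W(x,m))-(np.array(c)+[700,1080]-1.5)/4 for m,c in T])
t=least_squares(g,[.436,-.34,-.08],loss='soft_l1');print('tray',t.x);print(t.fun.reshape(-1,2)*4)
p=P['scene'];print([proj(p,W(t.x,m)) for m in [(-.046,-.069,.018),(.046,-.069,.018)]])
E
python3 fit2.py
```

```text
[ 0.597  -0.0001  1.7263 -0.0063]
scene [ 0.172 -0.055  0.012] [-4.3634 -0.3193]
scene [0.172 0.055 0.012] [-1.4236  0.0165]
scene [-0.008 -0.045  0.098] [-0.7724 -4.0262]
scene [-0.008  0.045  0.098] [-5.6395  0.6112]
scene [ 0.094 -0.032  0.121] [ 0.193  -5.3685]
scene [0.094 0.032 0.121] [ 1.2469 -0.4128]
side [-0.152  0.055  0.012] [-4.9195  2.2507]
side [-0.152 -0.055  0.012] [-1.7105 -3.496 ]
side [-0.008  0.045  0.098] [-0.685   5.5168]
side [-0.008 -0.045  0.098] [-4.4759 -1.2108]
side [0.094 0.032 0.121] [-1.4601  9.815 ]
side [ 0.094 -0.032  0.121] [-2.2679  1.4389]
side [-0.145  0.05   0.052] [ 3.3354 -0.9657]
side [-0.145 -0.05   0.052] [ 1.2568 -3.1949]
tray [ 0.4367 -0.3359 -0.0747]
[[-4.2317 -4.9847]
 [ 4.3387 -5.697 ]
 [ 1.8131 -0.9124]
 [-3.0475  0.5804]
 [-1.4349  1.9926]
 [ 1.5687  0.6049]
 [-0.69    3.7833]
 [ 1.596  -0.0988]]
[array([394.0041, 153.4927]), array([368.2854, 144.1589])]
```

View pics/press2_scene.png

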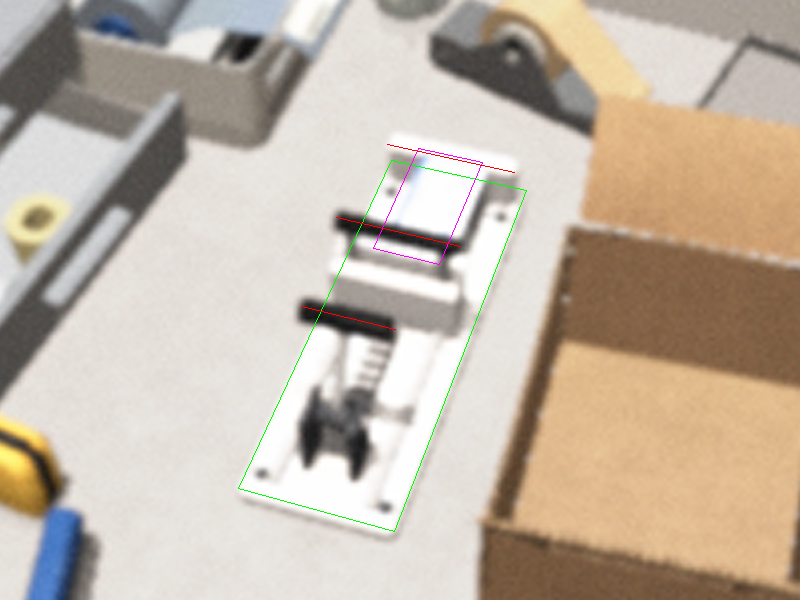

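View pics/press2_side.png

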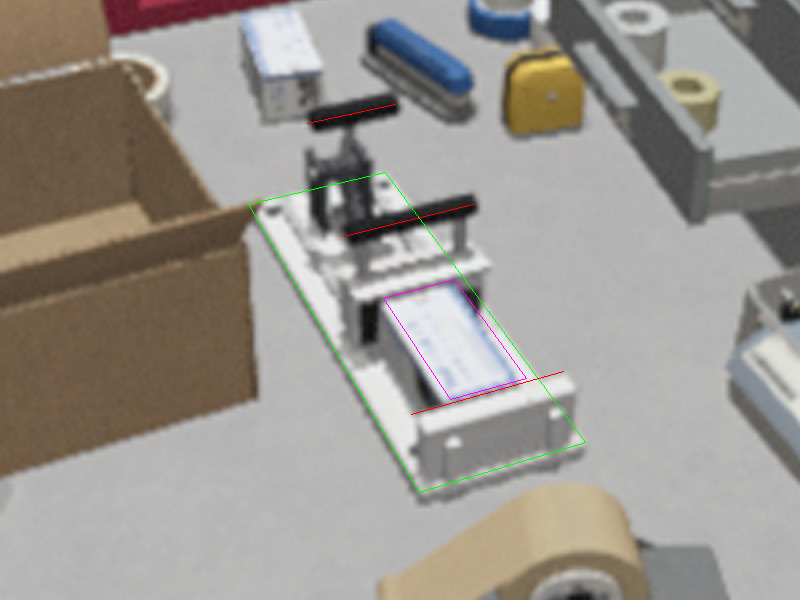

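Run:
```python
import cv2
a=cv2.imread('pics/side0.png')[140:320,130:330]; b=cv2.imread('pics/scene0.png')[140:320,280:440]
cv2.imwrite('pics/boxside.png',cv2.resize(a,None,fx=3,fy=3,interpolation=2)); cv2.imwrite('pics/boxscene.png',cv2.resize(b,None,fx=3,fy=3,interpolation=2))
```

```text
(no output)
```

View pics/boxside.png

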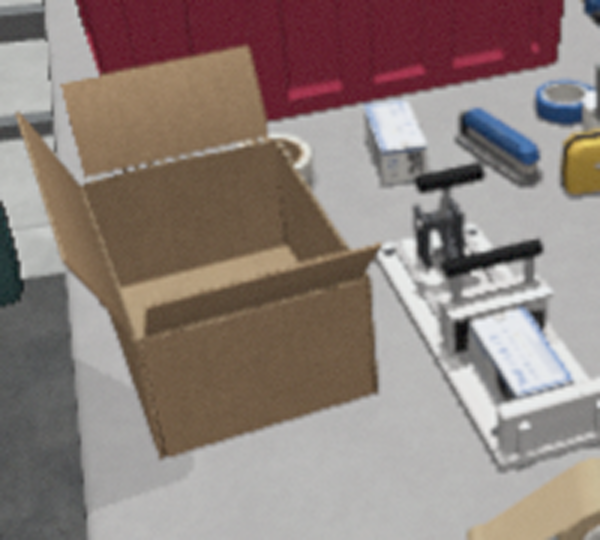

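View pics/boxscene.png

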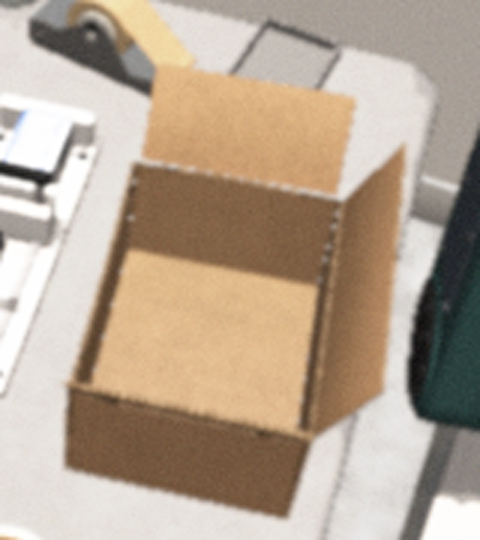

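Run:
```python
from h import *
np.set_printoptions(precision=3,suppress=True)
a=snap('side','s4.png');b=snap('scene','c4.png')
S=lambda x,y:(130+x/3,140+y/3)
C=lambda x,y:(280+x/3,140+y/3)
for k,s,c in [('rim -y press',S(373,283),C(133,163)),('flap -y press tip',S(380,245),C(155,68)),('flap -y robot tip',S(147,310),C(355,97)),('rim +y press',S(268,138),C(70,383)),('flap+y tip press',S(248,47),C(68,467)),('flap+y tip robot',S(65,85),C(288,516)),('rim +y robot',S(85,182),C(312,435)),('robot flap tip far',S(20,115),C(383,388))]:
    X=tri([(a,s),(b,c)]); print(k,X,proj(a,X)-s)
for k,z in (('tape disp top',.0),):
    print(atz(a,(377,330),0),atz(a,(290,335),0),atz(a,(400,350),0))
print('dispenser top', tri([(a,(332,298)),(b,(318,137))]),'bottle top',tri([(a,(409,288)),(b,(285,105))]))
```

```text
rim -y press [ 0.49  -0.045  0.118] [-0.888  0.359]
flap -y press tip [ 0.493 -0.096  0.189] [-0.075  0.032]
flap -y robot tip [ 0.324 -0.137  0.191] [-0.302  0.067]
rim +y press [0.433 0.196 0.127] [ 0.827 -0.293]
flap+y tip press [0.41  0.287 0.177] [-4.892  1.551]
flap+y tip robot [0.249 0.256 0.176] [-0.768  0.104]
rim +y robot [0.259 0.157 0.126] [-1.674  0.259]
robot flap tip far [0.221 0.149 0.204] [-1.012  0.093]
[ 0.713 -0.296  0.   ] [ 0.527 -0.264  0.   ] [ 0.738 -0.356  0.   ]
dispenser top [ 0.61  -0.276  0.101] bottle top [ 0.748 -0.326  0.145]
```

The press and tray poses agree with the pictures to a few mm, and the box flaps reach about z = 0.19. I'll raise the tool, turn it to yaw of about 1.73 and close the gripper.

```bash
python3 -m inch '[{"grip":0,"dz":-1,"rz":-1},{"dz":-1,"rz":-1},{"dz":-1,"rz":-1},{"dz":-1,"rz":-1},{"rz":-1},{"rz":-1},{"rz":-1},{"rz":-1},{"rz":-1},{"rz":-1},{"rz":-1},{"rz":-1}]'; python3 -m inch '[{"rz":-1},{"rz":-1},{"rz":-1},{"rz":-1}]'
```

```text
invalid input at $[0]: expected keys grip, dx, dy, dz, rx, ry, rz
invalid input at $[0]: expected keys grip, dx, dy, dz, rx, ry, rz
```

```bash
python3 -m inch '[{"grip":0,"dx":0,"dy":0,"dz":-1,"rx":0,"ry":0,"rz":-1},{"grip":0,"dx":0,"dy":0,"dz":-1,"rx":0,"ry":0,"rz":-1},{"grip":0,"dx":0,"dy":0,"dz":-1,"rx":0,"ry":0,"rz":-1},{"grip":0,"dx":0,"dy":0,"dz":-1,"rx":0,"ry":0,"rz":-1},{"grip":0,"dx":0,"dy":0,"dz":0,"rx":0,"ry":0,"rz":-1},{"grip":0,"dx":0,"dy":0,"dz":0,"rx":0,"ry":0,"rz":-1},{"grip":0,"dx":0,"dy":0,"dz":0,"rx":0,"ry":0,"rz":-1},{"grip":0,"dx":0,"dy":0,"dz":0,"rx":0,"ry":0,"rz":-1}]'
```

```text
time: 3.3
tool_pos: [0.1972, -0.5134, 0.3228]
ee_rot: [3.141, 0.0, 1.088]
wrist_force: [0.5, -0.4, -0.7]
width: 0.0174
```

```bash
python3 -m inch '[{"grip":0,"dx":0.8,"dy":0.5,"dz":0,"rx":0,"ry":0,"rz":-1},{"grip":0,"dx":1,"dy":0.5,"dz":0,"rx":0,"ry":0,"rz":-1},{"grip":0,"dx":1,"dy":0.5,"dz":0,"rx":0,"ry":0,"rz":-1},{"grip":0,"dx":1,"dy":0.6,"dz":0,"rx":0,"ry":0,"rz":-1},{"grip":0,"dx":1,"dy":0.7,"dz":0,"rx":0,"ry":0,"rz":-1},{"grip":0,"dx":1,"dy":0.7,"dz":0,"rx":0,"ry":0,"rz":-1},{"grip":0,"dx":1,"dy":0.8,"dz":0,"rx":0,"ry":0,"rz":-1},{"grip":0,"dx":1,"dy":0.8,"dz":0,"rx":0,"ry":0,"rz":-0.3},{"grip":0,"dx":1,"dy":0.8,"dz":0,"rx":0,"ry":0,"rz":0},{"grip":0,"dx":1,"dy":0.8,"dz":0,"rx":0,"ry":0,"rz":0},{"grip":0,"dx":1,"dy":0.8,"dz":0,"rx":0,"ry":0,"rz":0},{"grip":0,"dx":1,"dy":0.8,"dz":0,"rx":0,"ry":0,"rz":0}]'
```

```text
time: 4.8
tool_pos: [0.4184, -0.2215, 0.3223]
ee_rot: [3.141, 0.0, 1.742]
wrist_force: [0.5, 0.1, -0.3]
width: 0.0003
```

```bash
python3 -m inch '[{"grip":0,"dx":1,"dy":0.9,"dz":0,"rx":0,"ry":0,"rz":0},{"grip":0,"dx":1,"dy":0.9,"dz":0,"rx":0,"ry":0,"rz":0},{"grip":0,"dx":1,"dy":0.9,"dz":0,"rx":0,"ry":0,"rz":0},{"grip":0,"dx":1,"dy":0.9,"dz":0,"rx":0,"ry":0,"rz":0},{"grip":0,"dx":1,"dy":0.9,"dz":0,"rx":0,"ry":0,"rz":0},{"grip":0,"dx":1,"dy":0.9,"dz":0,"rx":0,"ry":0,"rz":0},{"grip":0,"dx":1,"dy":0.9,"dz":0,"rx":0,"ry":0,"rz":0},{"grip":0,"dx":1,"dy":0.9,"dz":0,"rx":0,"ry":0,"rz":0},{"grip":0,"dx":0.6,"dy":0.9,"dz":0,"rx":0,"ry":0,"rz":0}]'
python3 - <<'E'
from fit import *
import json
x=json.load(open('press.json'))
p=snap('wrist','w1.png'); print(p['eye'],p['orientation'],robot.get_obs()['tool_pos'])
for q in M:
    for r in spotter.place_of(p,q)[:2]: print(q,round(r['score'],2),r['pixel'],proj(p,W(x,M[q])))
E
```

```text
time: 5.92
tool_pos: [0.5857, 0.0344, 0.3236]
ee_rot: [3.138, 0.002, 1.743]
wrist_force: [0.1, -0.5, 0.4]
width: 0.0005
[0.5732 0.1046 0.4877] [-0.2508 -0.0032  0.1728] [0.5874 0.0365 0.3223]
press 0.65 [286.9, 196.1] [285.19  197.258]
press 0.48 [286.2, 229.8] [285.19  197.258]
fence 0.68 [282.0, 248.8] [283.7601 299.6978]
jaw_lip 0.97 [287.1, 232.6] [285.2722 232.8337]
jaw_handle 0.71 [288.3, 223.8] [285.9987 222.8051]
pawl_bar 0.9 [289.0, 131.1] [288.3146 131.3585]
carton 0.93 [278.3, 248.4] [284.2466 251.7685]
carton 0.27 [289.3, 130.6] [284.2466 251.7685]
```

View pics/w1.png

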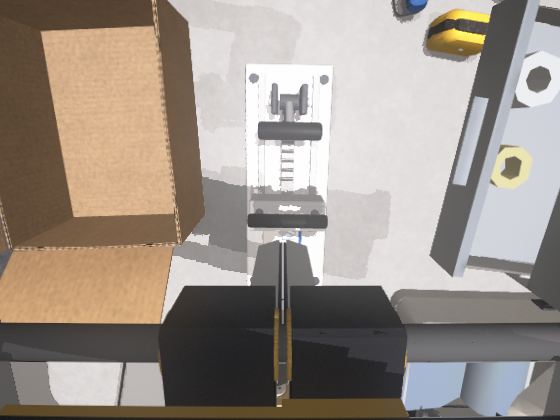

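```bash
python3 -m inch '[{"grip":0,"dx":0.3,"dy":0.24,"dz":1,"rx":0,"ry":0,"rz":0},{"grip":0,"dx":0,"dy":0,"dz":1,"rx":0,"ry":0,"rz":0},{"grip":0,"dx":0,"dy":0,"dz":1,"rx":0,"ry":0,"rz":0},{"grip":0,"dx":0,"dy":0,"dz":1,"rx":0,"ry":0,"rz":0},{"grip":0,"dx":0,"dy":0,"dz":1,"rx":0,"ry":0,"rz":0},{"grip":0,"dx":0,"dy":0,"dz":1,"rx":0,"ry":0,"rz":0},{"grip":0,"dx":0,"dy":0,"dz":1,"rx":0,"ry":0,"rz":0},{"grip":0,"dx":0,"dy":0,"dz":0.8,"rx":0,"ry":0,"rz":0},{"grip":0,"dx":0,"dy":0,"dz":0,"rx":0,"ry":0,"rz":0}]'
python3 - <<'E'
from h import *
snap('wrist','w2.png');snap('side','s5.png')
o=robot.get_obs();print(o['tool_pos'])
E
```

```text
time: 7.4
tool_pos: [0.588, 0.0316, 0.1289]
ee_rot: [3.129, 0.006, 1.728]
wrist_force: [0.4, -0.4, -0.1]
width: 0.0006
[0.58957556 0.03174452 0.13146472]
```

View pics/w2.png

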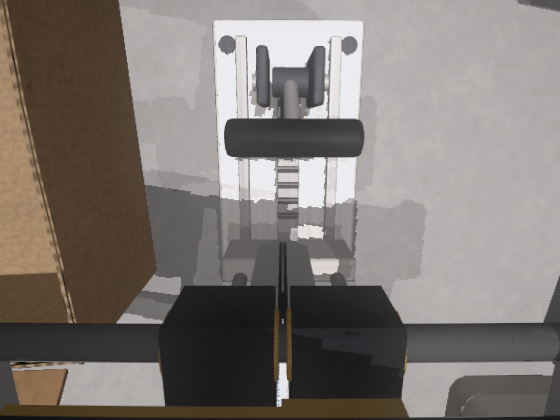

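```bash
python3 -m inch '[{"grip":0,"dx":0.6,"dy":0.1,"dz":0.4,"rx":0,"ry":0,"rz":-0.1},{"grip":0,"dx":0.6,"dy":0,"dz":0,"rx":0,"ry":0,"rz":0},{"grip":0,"dx":0.6,"dy":0,"dz":0,"rx":0,"ry":0,"rz":0},{"grip":0,"dx":0.6,"dy":0,"dz":0,"rx":0,"ry":0,"rz":0},{"grip":0,"dx":0.6,"dy":0,"dz":0,"rx":0,"ry":0,"rz":0},{"grip":0,"dx":0.5,"dy":0,"dz":0,"rx":0,"ry":0,"rz":0},{"grip":0,"dx":0,"dy":0,"dz":0,"rx":0,"ry":0,"rz":0},{"grip":0,"dx":0,"dy":0,"dz":0,"rx":0,"ry":0,"rz":0}]'
python3 - <<'E'
from h import *
snap('wrist','w3.png')
o=robot.get_obs();print(o['tool_pos'],o['wrist_force'])
E
```

```text
time: 8.5
tool_pos: [0.5784, 0.1261, 0.1241]
ee_rot: [3.118, 0.008, 1.74]
wrist_force: [0.8, -0.3, -0.2]
width: 0.0005
[0.57838971 0.12598717 0.12408015] [ 0.55603641 -0.02962519 -0.01064664]
```

View pics/w3.png

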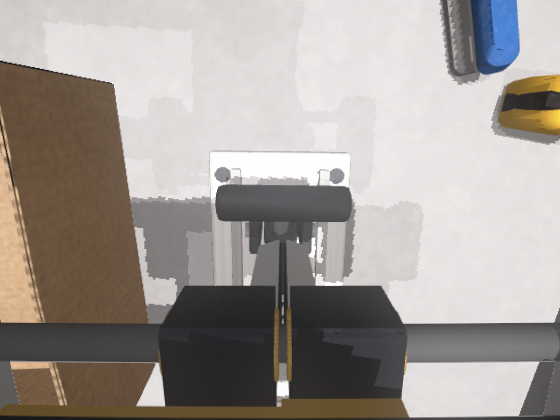

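The wrist view shows the bar over at (284,203), ahead of the fingers. I'll compare that with the expected thrown-over position and look from the side.

Run:
```python
from fit import *
x=[.599,0,1.74]
p=snap('wrist','w4.png'); 
for m in[(.158,0,.119),(.158,.032,.119),(.158,-.032,.119),(.125,0,.128)]: print(proj(p,W(x,m)))
p=snap('side','s6.png'); cv2.imwrite('pics/s6c.png',cv2.resize(p['frame'][150:300,200:400,::-1],None,fx=4,fy=4))
print(spotter.place_of(p,'pawl_bar')[:2],proj(p,W(x,(.158,0,.119))))
```

```text
[279.8106 204.7514]
[213.4705 205.0859]
[345.6262 204.4261]
[280.1974 275.5214]
[{'pixel': [270.7, 188.6], 'score': 0.62}, {'pixel': [221.7, 199.8], 'score': 0.25}] [270.9961 189.1666]
```

View pics/s6c.png

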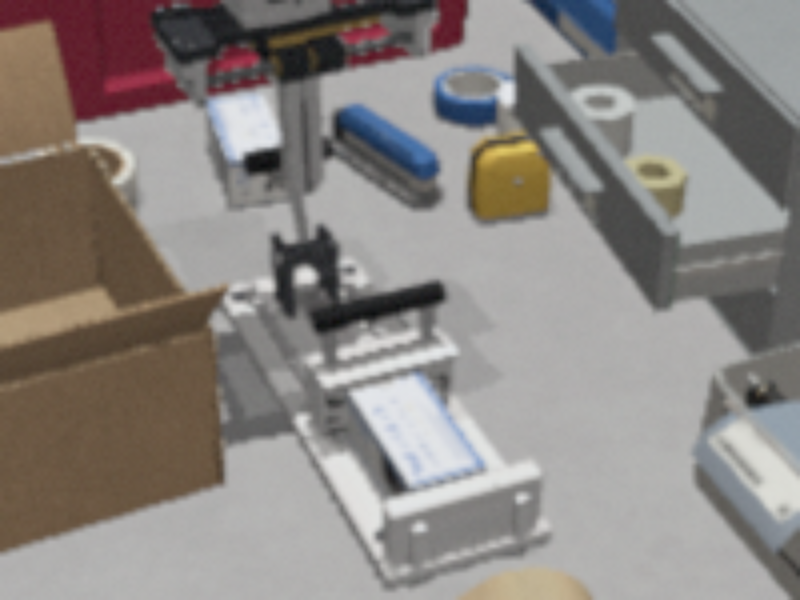

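The thrown-over projection matches to within a few pixels. Next I'll rise and go back over the handle, to its fence side.

```bash
python3 -m inch '[{"grip":0,"dx":-0.5,"dy":0,"dz":-1,"rx":0,"ry":0,"rz":0},{"grip":0,"dx":-1,"dy":0,"dz":-0.6,"rx":0,"ry":0,"rz":0},{"grip":0,"dx":-1,"dy":0,"dz":0,"rx":0,"ry":0,"rz":0},{"grip":0,"dx":-1,"dy":0,"dz":0,"rx":0,"ry":0,"rz":0},{"grip":0,"dx":-1,"dy":0,"dz":0,"rx":0,"ry":0,"rz":0},{"grip":0,"dx":-1,"dy":0,"dz":0,"rx":0,"ry":0,"rz":0},{"grip":0,"dx":-1,"dy":0,"dz":0,"rx":0,"ry":0,"rz":0},{"grip":0,"dx":-0.2,"dy":0,"dz":0,"rx":0,"ry":0,"rz":0},{"grip":0,"dx":0,"dy":0,"dz":0,"rx":0,"ry":0,"rz":0}]'
python3 - <<'E'
from h import *
p=snap('wrist','w5.png');o=robot.get_obs();d=o['tool_pos'][:2]-[.599,0]
print(o['tool_pos'],'press x',d@[np.cos(1.74),np.sin(1.74)],'y',d@[-np.sin(1.74),np.cos(1.74)])
E
```

```text
time: 9.82
tool_pos: [0.6063, -0.0478, 0.1667]
ee_rot: [3.118, 0.007, 1.734]
wrist_force: [0.4, -0.0, 1.1]
width: 0.0005
[ 0.60621313 -0.04747243  0.16668953] press x -0.04800915762725856 y 0.0008841121071364737
```

View pics/w5.png

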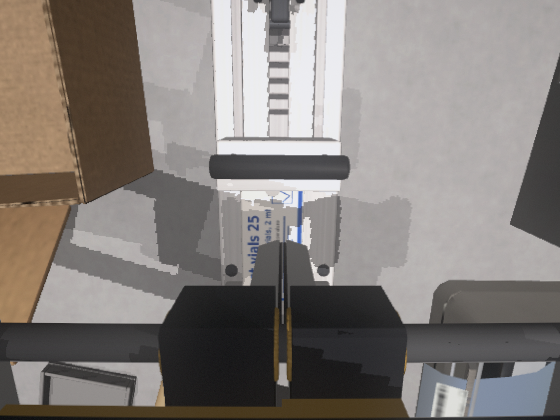

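```bash
python3 -m inch '[{"grip":0,"dx":0,"dy":0,"dz":1,"rx":0.27,"ry":0,"rz":0},{"grip":0,"dx":0,"dy":0,"dz":1,"rx":0,"ry":0,"rz":0},{"grip":0,"dx":0,"dy":0,"dz":0.7,"rx":0,"ry":0,"rz":0},{"grip":0,"dx":0.2,"dy":0,"dz":0,"rx":0,"ry":0,"rz":0},{"grip":0,"dx":0.4,"dy":0,"dz":0,"rx":0,"ry":0,"rz":0},{"grip":0,"dx":0.4,"dy":0,"dz":0,"rx":0,"ry":0,"rz":0},{"grip":0,"dx":0.4,"dy":0,"dz":0,"rx":0,"ry":0,"rz":0},{"grip":0,"dx":0.4,"dy":0,"dz":0,"rx":0,"ry":0,"rz":0},{"grip":0,"dx":0.4,"dy":0,"dz":0,"rx":0,"ry":0,"rz":0}]'
python3 - <<'E'
from h import *
o=robot.get_obs();d=o['tool_pos'][:2]-[.599,0]
print(o['tool_pos'],o['wrist_force'],'press x',d@[np.cos(1.74),np.sin(1.74)],'y',d@[-np.sin(1.74),np.cos(1.74)])
E
```

```text
time: 11.0
tool_pos: [0.5967, 0.0112, 0.0936]
ee_rot: [-3.138, 0.011, 1.738]
wrist_force: [0.0, -3.1, -2.3]
width: 0.0005
[0.59672018 0.0111532  0.09360287] [ 0.02508253 -3.06864593 -2.26425984] press x 0.011377837164406001 y 0.0003690899502011521
```

```bash
python3 -m inch '[{"grip":0,"dx":0.3,"dy":0,"dz":-0.1,"rx":0,"ry":0,"rz":0},{"grip":0,"dx":0.3,"dy":0,"dz":0,"rx":0,"ry":0,"rz":0},{"grip":0,"dx":0.2,"dy":0,"dz":0,"rx":0,"ry":0,"rz":0},{"grip":0,"dx":0.1,"dy":0,"dz":0,"rx":0,"ry":0,"rz":0}]'
python3 - <<'E'
from h import *
o=robot.get_obs();d=o['tool_pos'][:2]-[.599,0]
print(o['tool_pos'],o['wrist_force'],'press x',d@[np.cos(1.74),np.sin(1.74)],'y',d@[-np.sin(1.74),np.cos(1.74)])
E
```

```text
time: 11.5
tool_pos: [0.5929, 0.0349, 0.0967]
ee_rot: [-3.138, 0.013, 1.738]
wrist_force: [0.6, -7.0, -2.2]
width: 0.0006
[0.59292103 0.03489223 0.09665614] [ 0.57851429 -6.96002805 -2.15534877] press x 0.035417624595170186 y 0.00011639265611083338
```

```bash
python3 -m inch '[{"grip":0,"dx":0.12,"dy":0,"dz":0,"rx":0,"ry":0,"rz":0},{"grip":0,"dx":0.12,"dy":0,"dz":0,"rx":0,"ry":0,"rz":0}]'
python3 - <<'E'
from h import *
o=robot.get_obs();d=o['tool_pos'][:2]-[.599,0]
print(o['tool_pos'],o['wrist_force'],'press x',d@[np.cos(1.74),np.sin(1.74)])
E
```

```text
time: 11.75
tool_pos: [0.5929, 0.035, 0.0968]
ee_rot: [-3.138, 0.025, 1.736]
wrist_force: [1.2, -9.1, -1.6]
width: 0.0002
[0.59289533 0.03496688 0.0967959 ] [ 1.15276039 -9.05905659 -1.58686642] press x 0.03549553922002341
```

```bash
python3 -m inch '[{"grip":0,"dx":-0.8,"dy":0,"dz":0,"rx":0,"ry":0.25,"rz":0},{"grip":0.5,"dx":-1,"dy":0,"dz":-1,"rx":0,"ry":0,"rz":0},{"grip":1,"dx":-1,"dy":0,"dz":-1,"rx":0,"ry":0,"rz":0},{"grip":1,"dx":-1,"dy":0,"dz":-0.5,"rx":0,"ry":0,"rz":0},{"grip":1,"dx":-0.6,"dy":0,"dz":0,"rx":0,"ry":0,"rz":0},{"grip":1,"dx":0,"dy":0,"dz":0,"rx":0,"ry":0,"rz":0},{"grip":1,"dx":0,"dy":0,"dz":0,"rx":0,"ry":0,"rz":0},{"grip":1,"dx":0,"dy":0,"dz":0,"rx":0,"ry":0,"rz":0}]'
python3 - <<'E'
from fit import *
p=snap('wrist','w6.png');o=robot.get_obs();d=o['tool_pos'][:2]-[.599,0]
print(o['tool_pos'],o['ee_rot'],o['width'],'press x',d@[np.cos(1.74),np.sin(1.74)],'y',d@[-np.sin(1.74),np.cos(1.74)])
x=[.599,0,1.74]
for n in('carton','jaw_handle'): print(spotter.place_of(p,n)[:1])
print(proj(p,W(x,(.0525,0,.098))))
s=snap('side','s7.png'); cv2.imwrite('pics/s7c.png',cv2.resize(s['frame'][150:300,200:400,::-1],None,fx=4,fy=4))
E
```

```text
time: 12.75
tool_pos: [0.6113, -0.0688, 0.1604]
ee_rot: [-3.139, -0.012, 1.741]
wrist_force: [1.5, -1.1, 0.1]
width: 0.067
[ 0.6112 -0.0687  0.1603] [-3.139  -0.0116  1.7407] 0.07110937431479605 press x -0.06980380296782704 y -0.0004714627823830039
[{'pixel': [271.0, 206.2], 'score': 0.97}]
[{'pixel': [281.9, 31.3], 'score': 0.92}]
[281.5923  29.0615]
```

View pics/w6.png

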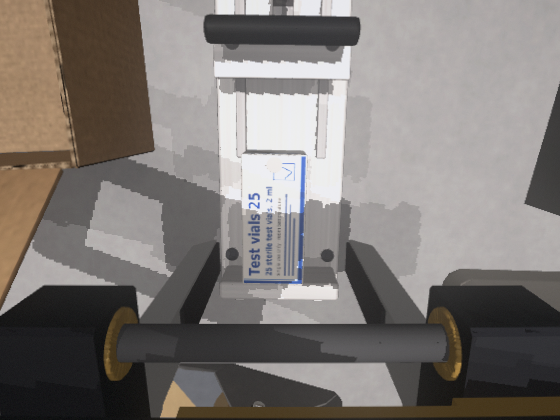

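View pics/s7c.png

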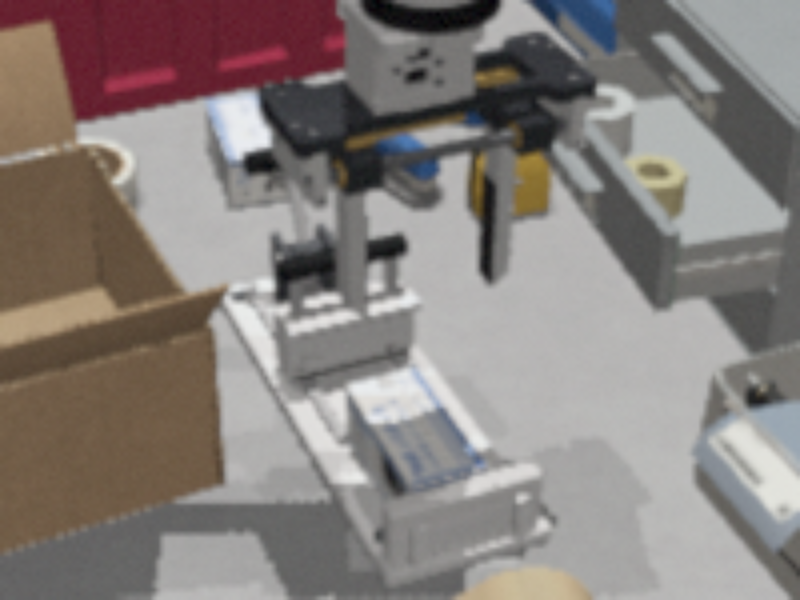

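Run:
```python
from h import *
p=snap('wrist','w7.png');o=robot.get_obs();t=o['tool_pos'];print(t,o['width'])
c,s=np.cos(1.7407),np.sin(1.7407)
for px in[(243,155),(307,155),(305,284),(242,284),(232,78),(350,78)]:
    w=atz(p,px,.055); d=w[:2]-t[:2]; print(px,w,'toolx',d@[c,s],'tooly',d@[s,-c])
d=np.array(atz(p,(283,345),t[2]))-t;print(d)
```

```text
[ 0.61155814 -0.06941247  0.16095562] 0.08709874511563527
(243, 155) [ 0.57477838 -0.02939518  0.055     ] toolx 0.04566008201395829 tooly -0.02948374987340266
(307, 155) [ 0.62201374 -0.02129441  0.055     ] toolx 0.045657305671491004 tooly 0.01844119991287839
(305, 284) [ 0.63975612 -0.12441258  0.055     ] toolx -0.058976081099541666 tooly 0.018492126176728945
(242, 284) [ 0.58898578 -0.13318626  0.055     ] toolx -0.059038807227837505 tooly -0.033030689201369895
(232, 78) [0.55910698 0.0234311  0.055     ] toolx 0.10037555393821435 tooly -0.03599724718703223
(350, 78) [0.64222521 0.03768359 0.055     ] toolx 0.10036857510978003 tooly 0.04833408636434342
[ 0.00789158 -0.0426668   0.        ]
```

```bash
python3 -m inch '[{"grip":1,"dx":-0.27,"dy":-0.25,"dz":0.6,"rx":0,"ry":0,"rz":0},{"grip":1,"dx":0,"dy":0,"dz":1,"rx":0,"ry":0,"rz":0},{"grip":1,"dx":0,"dy":0,"dz":1,"rx":0,"ry":0,"rz":0},{"grip":1,"dx":0,"dy":0,"dz":1,"rx":0,"ry":0,"rz":0},{"grip":1,"dx":0,"dy":0,"dz":0.6,"rx":0,"ry":0,"rz":0},{"grip":1,"dx":0,"dy":0,"dz":0,"rx":0,"ry":0,"rz":0}]'
python3 - <<'E'
from h import *
p=snap('wrist','w8.png');o=robot.get_obs();t=o['tool_pos'];print(t,o['ee_rot'],o['wrist_force'],o['width'])
E
```

```text
time: 13.75
tool_pos: [0.6029, -0.0782, 0.0485]
ee_rot: [-3.136, -0.011, 1.739]
wrist_force: [0.8, -0.4, -0.3]
width: 0.0943
[ 0.60349869 -0.0782497   0.04949892] [-3.13760851 -0.01040094  1.73912645] [ 1.07227408 -0.1816278  -0.0721046 ] 0.09410039396978788
```

View pics/w8.png

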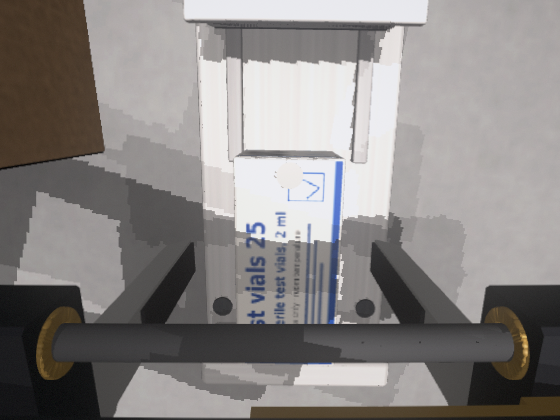

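```bash
python3 -m inch '[{"grip":1,"dx":0,"dy":0.1,"dz":0.3,"rx":-0.05,"ry":-0.12,"rz":0},{"grip":0.7,"dx":0,"dy":0,"dz":0,"rx":0,"ry":0,"rz":0},{"grip":0.4,"dx":0,"dy":0,"dz":0,"rx":0,"ry":0,"rz":0},{"grip":0.2,"dx":0,"dy":0,"dz":0,"rx":0,"ry":0,"rz":0},{"grip":0,"dx":0,"dy":0,"dz":0,"rx":0,"ry":0,"rz":0},{"grip":0,"dx":0,"dy":0,"dz":0,"rx":0,"ry":0,"rz":0},{"grip":0,"dx":0,"dy":0,"dz":0,"rx":0,"ry":0,"rz":0},{"grip":0,"dx":0,"dy":0,"dz":0,"rx":0,"ry":0,"rz":0}]'
```

```text
time: 14.8
tool_pos: [0.6085, -0.0782, 0.0454]
ee_rot: [3.134, 0.003, 1.739]
wrist_force: [0.2, -1.1, -0.1]
width: 0.0497
```

```bash
python3 -m inch '[{"grip":0,"dx":0,"dy":0,"dz":-0.4,"rx":0,"ry":0,"rz":0},{"grip":0,"dx":0,"dy":0,"dz":-0.8,"rx":0,"ry":0,"rz":0},{"grip":0,"dx":0,"dy":0,"dz":-0.8,"rx":0,"ry":0,"rz":0},{"grip":0,"dx":0,"dy":0,"dz":-0.9,"rx":0,"ry":0,"rz":0},{"grip":0,"dx":0,"dy":0,"dz":-0.9,"rx":0,"ry":0,"rz":0},{"grip":0,"dx":0,"dy":0,"dz":-0.9,"rx":0,"ry":0,"rz":0},{"grip":0,"dx":0,"dy":0,"dz":-0.9,"rx":0,"ry":0,"rz":0},{"grip":0,"dx":0,"dy":0,"dz":-0.9,"rx":0,"ry":0,"rz":0},{"grip":0,"dx":0,"dy":0,"dz":-0.7,"rx":0,"ry":0,"rz":0},{"grip":0,"dx":0,"dy":0,"dz":-0.3,"rx":0,"ry":0,"rz":0}]'
python3 - <<'E'
from h import *
o=robot.get_obs();t=o['tool_pos'];print(t,o['ee_rot'],o['wrist_force'],o['width'])
p=snap('wrist','w9.png');snap('side','s9.png')
E
```

```text
time: 16.05
tool_pos: [0.606, -0.0775, 0.2412]
ee_rot: [3.136, 0.003, 1.739]
wrist_force: [-0.4, -0.2, -2.1]
width: 0.0498
[ 0.60601303 -0.07750476  0.24120084] [3.13596996e+00 2.50121173e-03 1.73930406e+00] [-0.40497871 -0.1945481  -2.05110331] 0.049825842967864735
```

View pics/w9.png

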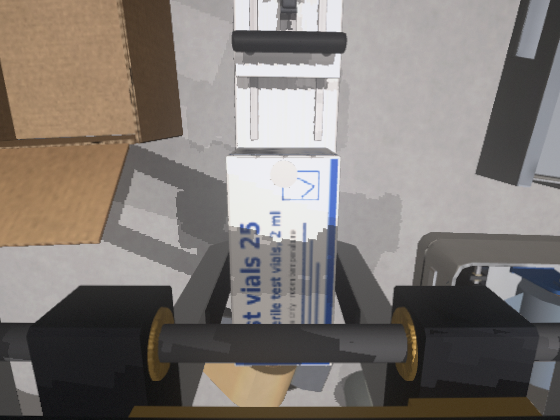

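View pics/s9.png

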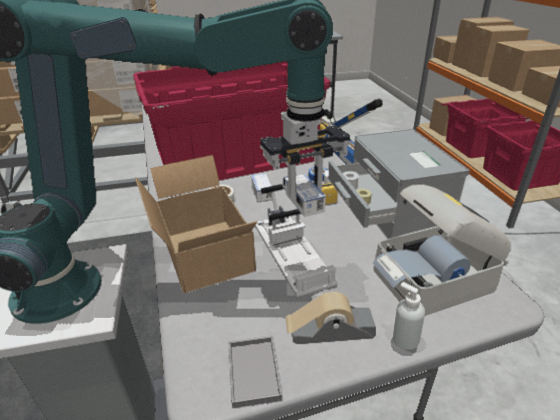

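Run:
```python
from h import *
p=snap('wrist','w10.png');o=robot.get_obs();t=o['tool_pos']
a=o['ee_rot'][2];c,s=np.cos(a),np.sin(a)
for px in[(228,157),(339,157),(332,364),(237,364)]:
    w=atz(p,px,t[2]+.010); d=w[:2]-t[:2]; print(px,'toolx',d@[c,s],'tooly',d@[s,-c])
T=np.array([.4367,-.3359])-t[:2]; print(T, T@[c,s],T@[s,-c])
```

```text
(228, 157) toolx 0.054685948592749084 tooly -0.022840261367098408
(339, 157) toolx 0.0546768445260396 tooly 0.024953712702072944
(332, 364) toolx -0.049110075432069 tooly 0.02561773773870205
(237, 364) toolx -0.048937999761207274 tooly -0.022258372370318684
[-0.16896838 -0.2584482 ] -0.22646204146936869 -0.20990647880393482
```

```bash
python3 -m inch '[{"grip":0,"dx":-0.5,"dy":-0.2,"dz":0,"rx":0,"ry":0,"rz":0},{"grip":0,"dx":-0.9,"dy":-0.7,"dz":0,"rx":0,"ry":0,"rz":0},{"grip":0,"dx":-0.9,"dy":-0.8,"dz":0,"rx":0,"ry":0,"rz":0},{"grip":0,"dx":-0.9,"dy":-0.9,"dz":0,"rx":0,"ry":0,"rz":0},{"grip":0,"dx":-0.9,"dy":-0.9,"dz":0,"rx":0,"ry":0,"rz":0},{"grip":0,"dx":-0.9,"dy":-0.9,"dz":0,"rx":0,"ry":0,"rz":0},{"grip":0,"dx":-0.9,"dy":-0.9,"dz":0,"rx":0,"ry":0,"rz":0},{"grip":0,"dx":-0.9,"dy":-0.9,"dz":0,"rx":0,"ry":0,"rz":0.7},{"grip":0,"dx":-0.9,"dy":-0.9,"dz":0,"rx":0,"ry":0,"rz":0.7},{"grip":0,"dx":-0.7,"dy":-0.7,"dz":0,"rx":0,"ry":0,"rz":0.7},{"grip":0,"dx":-0.3,"dy":-0.3,"dz":0,"rx":0,"ry":0,"rz":0.6},{"grip":0,"dx":0,"dy":0,"dz":0,"rx":0,"ry":0,"rz":0}]'
python3 - <<'E'
from h import *
o=robot.get_obs();t=o['tool_pos'];a=o['ee_rot'][2];c,s=np.cos(a),np.sin(a)
print(t,o['ee_rot'],o['width'])
T=np.array([.4365,-.339])-t[:2]; print(T@[c,s],T@[s,-c])
E
```

```text
time: 17.7
tool_pos: [0.4224, -0.3341, 0.2251]
ee_rot: [-3.121, -0.006, 1.49]
wrist_force: [-0.9, -0.1, -1.7]
width: 0.0501
[ 0.42244071 -0.33414683  0.22514047] [-3.12084059 -0.00590933  1.48983363] 0.05012471382594042
-0.0037002381694421797 0.014405733005711983
```

```bash
python3 -m inch '[{"grip":0,"dx":-0.15,"dy":0.58,"dz":0,"rx":-0.24,"ry":-0.07,"rz":0},{"grip":0,"dx":0,"dy":0,"dz":1,"rx":0,"ry":0,"rz":0},{"grip":0,"dx":0,"dy":0,"dz":1,"rx":0,"ry":0,"rz":0},{"grip":0,"dx":0,"dy":0,"dz":1,"rx":0,"ry":0,"rz":0},{"grip":0,"dx":0,"dy":0,"dz":1,"rx":0,"ry":0,"rz":0},{"grip":0,"dx":0,"dy":0,"dz":0.8,"rx":0,"ry":0,"rz":0},{"grip":0,"dx":0,"dy":0,"dz":0,"rx":0,"ry":0,"rz":0}]'
python3 - <<'E'
from h import *
p=snap('wrist','w11.png');q=snap('side','s11.png')
cv2.imwrite('pics/s11c.png',cv2.resize(q['frame'][270:420,170:370,::-1],None,fx=4,fy=4))
o=robot.get_obs();t=o['tool_pos'];a=o['ee_rot'][2];c,s=np.cos(a),np.sin(a)
print(t,o['ee_rot'],o['width'])
T=np.array([.4365,-.339])-t[:2]; print(T@[c,s],T@[s,-c])
E
```

```text
time: 18.58
tool_pos: [0.4475, -0.3355, 0.1012]
ee_rot: [3.131, 0.001, 1.503]
wrist_force: [-0.1, -0.4, -2.4]
width: 0.05
[ 0.44833782 -0.33680546  0.10372452] [3.12764321 0.00384307 1.50278027] 0.049995298151017636
-0.00299400401878196 -0.01166130404001897
```

View pics/w11.png

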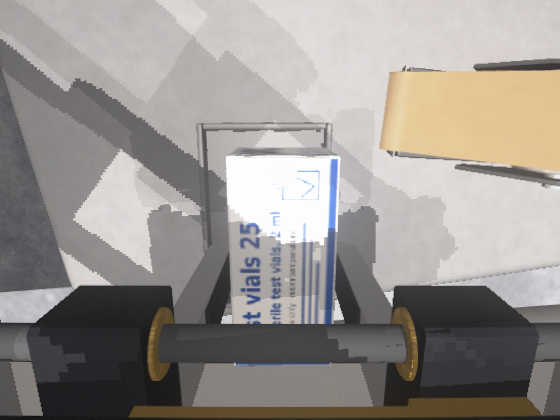

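View pics/s11c.png

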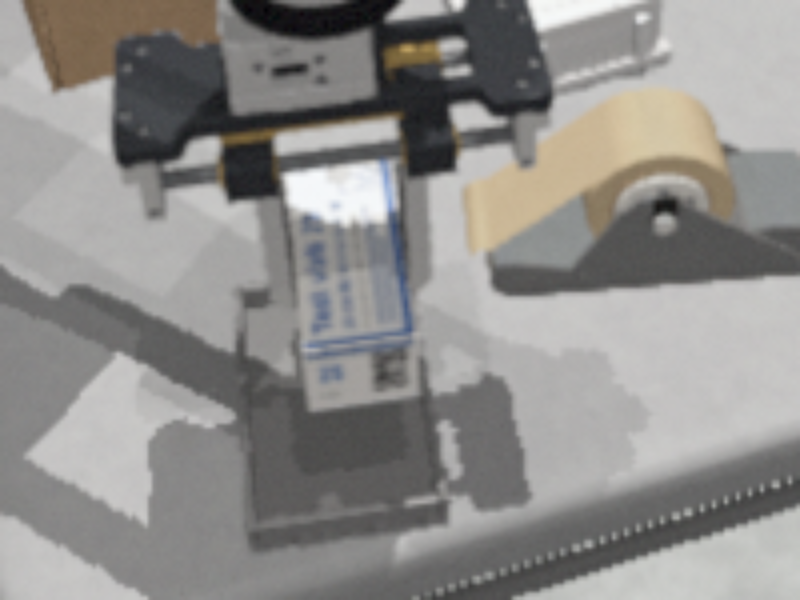

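Run:
```python
from h import *
p=snap('wrist','w12.png');o=robot.get_obs();t=o['tool_pos'];a=o['ee_rot'][2];c,s=np.cos(a),np.sin(a)
for px in[(198,124),(332,124),(205,132),(327,131),(207,245)]:
    w=atz(p,px,.018); d=w[:2]-t[:2]; print(px,w,'toolx',d@[c,s],'tooly',d@[s,-c])
print(t,o['ee_rot'])
```

```text
(198, 124) [ 0.39746066 -0.2661011   0.018     ] toolx 0.06751289624419252 tooly -0.05570960756924698
(332, 124) [ 0.48793583 -0.27229567  0.018     ] toolx 0.06751136275810146 tooly 0.034977377918711944
(205, 132) [ 0.40154313 -0.27169892  0.018     ] toolx 0.06220693822105858 tooly -0.05125438851359005
(327, 131) [ 0.48436781 -0.27671854  0.018     ] toolx 0.0628551518904938 tooly 0.031719727916719974
(207, 245) [ 0.39319603 -0.35262515  0.018     ] toolx -0.019100388933591398 tooly -0.054055534596932416
[ 0.44842974 -0.33726081  0.10446524] [3.12667387 0.00483738 1.50245294]
```

```bash
python3 -m inch '[{"grip":0,"dx":-0.18,"dy":-0.45,"dz":0.4,"rx":0.17,"ry":0.03,"rz":0},{"grip":0,"dx":0,"dy":0,"dz":0.6,"rx":0,"ry":0,"rz":0},{"grip":0,"dx":0,"dy":0,"dz":0.4,"rx":0,"ry":0,"rz":0},{"grip":0,"dx":0,"dy":0,"dz":0,"rx":0,"ry":0,"rz":0}]'
python3 - <<'E'
from h import *
p=snap('wrist','w13.png');q=snap('side','s13.png')
cv2.imwrite('pics/s13c.png',cv2.resize(q['frame'][270:420,170:370,::-1],None,fx=4,fy=4))
o=robot.get_obs();t=o['tool_pos'];print(t,o['ee_rot'],o['width'],o['wrist_force'])
E
```

```text
time: 19.23
tool_pos: [0.4371, -0.3423, 0.0689]
ee_rot: [3.14, 0.004, 1.502]
wrist_force: [-0.7, 0.5, -0.4]
width: 0.0497
[ 0.43769568 -0.34280009  0.07012002] [3.13804635 0.00572689 1.50240429] 0.04952689293685296 [-0.09174333  0.67563154 -1.28874657]
```

View pics/w13.png

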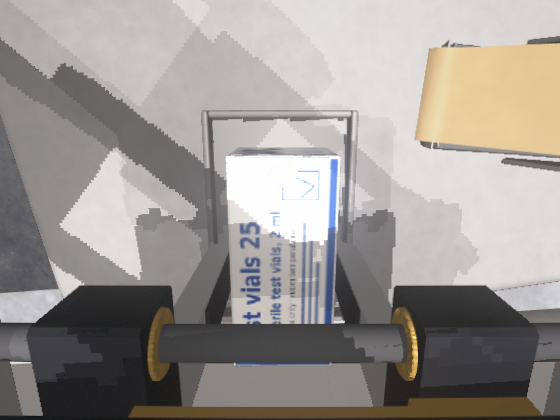

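View pics/s13c.png

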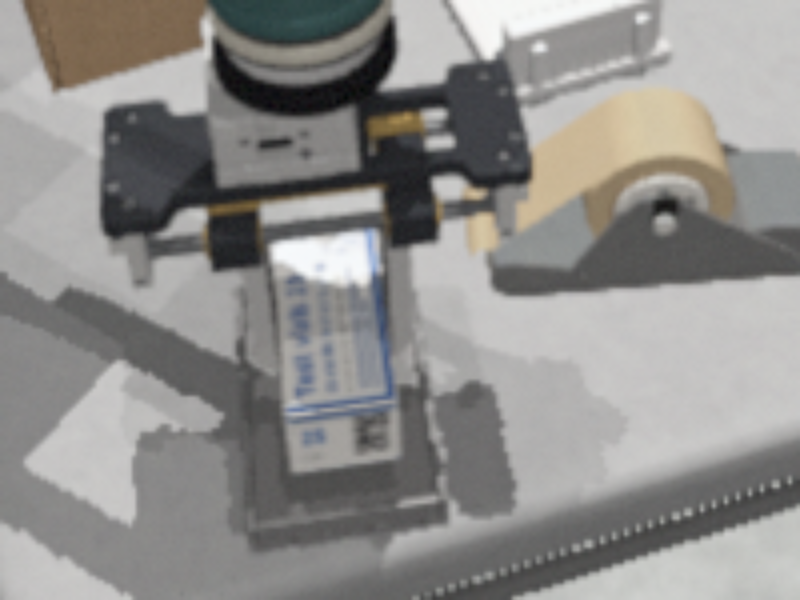

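```bash
python3 -m inch '[{"grip":0,"dx":0.08,"dy":-0.08,"dz":0.5,"rx":0,"ry":0.05,"rz":0},{"grip":0,"dx":0,"dy":0,"dz":0.5,"rx":0,"ry":0,"rz":0},{"grip":0,"dx":0,"dy":0,"dz":0.15,"rx":0,"ry":0,"rz":0},{"grip":0,"dx":0,"dy":0,"dz":0,"rx":0,"ry":0,"rz":0},{"grip":0,"dx":0,"dy":0,"dz":0,"rx":0,"ry":0,"rz":0}]'
```

```text
time: 19.95
tool_pos: [0.4362, -0.3407, 0.0397]
ee_rot: [3.137, 0.002, 1.503]
wrist_force: [0.3, -0.4, -0.5]
width: 0.0496
```

```bash
python3 -m inch '[{"grip":0,"dx":0,"dy":0,"dz":0.08,"rx":0,"ry":0,"rz":0},{"grip":0,"dx":0,"dy":0,"dz":0.08,"rx":0,"ry":0,"rz":0},{"grip":0,"dx":0,"dy":0,"dz":0,"rx":0,"ry":0,"rz":0}]'
```

```text
time: 20.32
tool_pos: [0.4368, -0.3413, 0.0377]
ee_rot: [3.136, 0.003, 1.503]
wrist_force: [0.2, -0.3, -1.8]
width: 0.0495
```

```bash
python3 -m inch '[{"grip":0,"dx":0,"dy":0,"dz":0.12,"rx":0,"ry":0,"rz":0},{"grip":0,"dx":0,"dy":0,"dz":0.1,"rx":0,"ry":0,"rz":0}]'; python3 -m inch '[{"grip":0,"dx":0,"dy":0,"dz":0.1,"rx":0,"ry":0,"rz":0},{"grip":0,"dx":0,"dy":0,"dz":0,"rx":0,"ry":0,"rz":0}]'
```

```text
time: 20.58
tool_pos: [0.4372, -0.3416, 0.0373]
ee_rot: [3.135, 0.004, 1.503]
wrist_force: [-3.9, 4.2, 10.9]
width: 0.05
time: 20.82
tool_pos: [0.4374, -0.3419, 0.0379]
ee_rot: [3.134, 0.005, 1.503]
wrist_force: [-1.0, 0.4, -1.2]
width: 0.0498
```

Contact at 10.9 N with z = 0.037, so the carton is on the tray floor. I'll open and withdraw.

```bash
python3 -m inch '[{"grip":0.55,"dx":0,"dy":0,"dz":0.04,"rx":0,"ry":0,"rz":0},{"grip":0.6,"dx":0,"dy":0,"dz":0,"rx":0,"ry":0,"rz":0},{"grip":0.7,"dx":0,"dy":0,"dz":0,"rx":0,"ry":0,"rz":0},{"grip":0.75,"dx":0,"dy":0,"dz":0,"rx":0,"ry":0,"rz":0},{"grip":0.75,"dx":0,"dy":0,"dz":0,"rx":0,"ry":0,"rz":0},{"grip":0.75,"dx":0,"dy":0,"dz":0,"rx":0,"ry":0,"rz":0}]'
python3 - <<'E'
from h import *
snap('wrist','w14.png')
E
```

```text
time: 21.58
tool_pos: [0.4376, -0.3421, 0.036]
ee_rot: [3.134, 0.005, 1.503]
wrist_force: [-0.9, -0.2, 0.1]
width: 0.0705
```

View pics/w14.png

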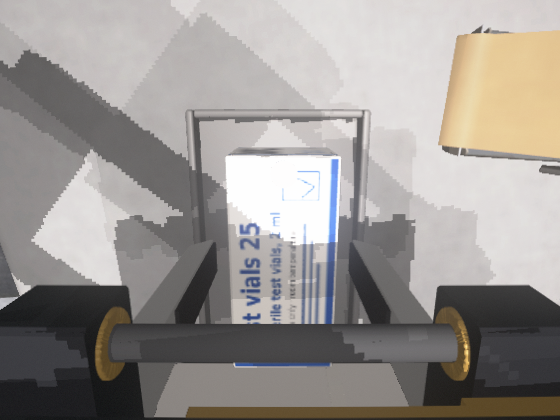

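The fingers stand clear on both sides and the carton sits centred in the tray. I'll raise the tool straight up and check.

```bash
python3 -m inch '[{"grip":0.75,"dx":0,"dy":0,"dz":-0.4,"rx":0,"ry":0,"rz":0},{"grip":0.75,"dx":0,"dy":0,"dz":-0.8,"rx":0,"ry":0,"rz":0},{"grip":0.75,"dx":0,"dy":0,"dz":-1,"rx":0,"ry":0,"rz":0},{"grip":0.75,"dx":0,"dy":0,"dz":-1,"rx":0,"ry":0,"rz":0},{"grip":0.75,"dx":0,"dy":0,"dz":-1,"rx":0,"ry":0,"rz":0},{"grip":0.75,"dx":0,"dy":0,"dz":-1,"rx":0,"ry":0,"rz":0},{"grip":0.75,"dx":-1,"dy":-0.5,"dz":-1,"rx":0,"ry":0,"rz":0},{"grip":0.75,"dx":-1,"dy":-1,"dz":0,"rx":0,"ry":0,"rz":0},{"grip":0.75,"dx":-1,"dy":-1,"dz":0,"rx":0,"ry":0,"rz":0},{"grip":0.75,"dx":0,"dy":0,"dz":0,"rx":0,"ry":0,"rz":0},{"grip":0.75,"dx":0,"dy":0,"dz":0,"rx":0,"ry":0,"rz":0}]'
python3 - <<'E'
from fit import *
snap('wrist','w15.png')
p=snap('side','s15.png');x=[.599,0,1.74]
cv2.imwrite('pics/s15c.png',cv2.resize(p['frame'][180:420,170:410,::-1],None,fx=2.5,fy=2.5))
for n,m in(('pawl_bar',(.158,0,.119)),('jaw_handle',(.053,0,.098)),('carton',None)):
    print(n,spotter.place_of(p,n)[:1],None if m is None else proj(p,W(x,m)))
print('tray/carton expected',proj(p,(.4367,-.3365,.004)))
E
```

```text
time: 23.0
tool_pos: [0.369, -0.4137, 0.2052]
ee_rot: [3.126, 0.012, 1.505]
wrist_force: [0.3, -0.3, 0.4]
width: 0.0704
pawl_bar [{'pixel': [270.1, 187.5], 'score': 0.47}] [270.9961 189.1666]
jaw_handle [{'pixel': [286.3, 216.0], 'score': 0.86}] [285.31   214.0955]
carton [{'pixel': [257.2, 368.9], 'score': 0.94}] None
tray/carton expected [253.8514 370.755 ]
```

View pics/s15c.png

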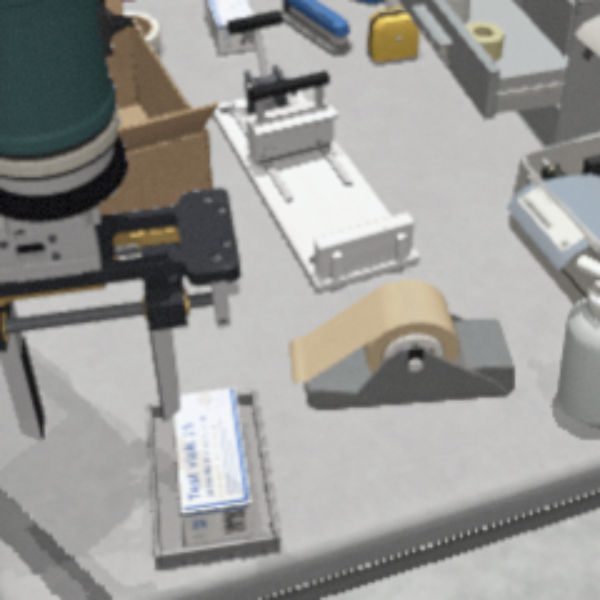

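View pics/w15.png

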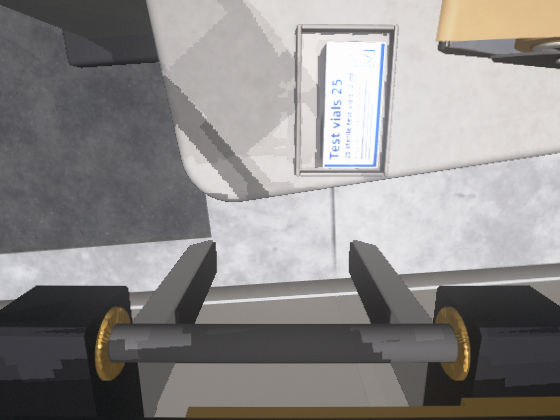

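```bash
python3 -c "
from bench import robot
print(robot.close_job())"
```

```text
the job is handed in; nothing more can be done
None
```

I threw the pawl lever over, pushed the jaw back to its stop, took the carton out and set it down in the tray. The job was handed in just after 23 s of the 64 s allowed; no verdict is reported.

- **Lever:** after I pushed it over, and again before handing in, the pawl bar showed within about 5 pixels of its thrown-over position. The network's last score for it was only 0.47, but the picture agrees.
- **Jaw:** it moved at about 3 N, then stopped dead with the force rising to 9 N. The handle shows within about 2 pixels of the open-stop position.
- **Carton:** it touched the tray floor at about 11 N, held at 50 mm, before I released it. The last wrist and side pictures show it lying flat inside the walls. The network puts it about 4 pixels from the tray centre I fitted, which is inside the margin.
- **Rest of the scene:** the gripper stood clear of everything at the end (about 0 N). The spare carton, stapler and tape measure look unmoved in the last pictures. The tape roll is mostly hidden by the arm there, but the arm never went near it.
- **Disagreement:** the network sometimes reported the wrong place (for example the pawl bar in the scene view and the tape roll at first), so I checked positions against hand-picked edges and the wrist camera. Press positions agreed to about 2–3 mm.

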